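# Draw the strainer plate from the shut-off line

## Task

Of the two strainer housings, pick the one whose valve is shut (lever across the pipe, not in line with it), swing its flap up and right over so that it stays open, and draw the strainer plate out. Finish while holding the plate in the gripper, still and upright over the middle of the drip tray, with its lower edge well clear of the tray's rim. Leave the other housing, the tins and the bowl alone.

Things in the scene. Friction and masses are not known exactly. Their poses are not given: they have to be found in the camera images.
- housing_1: Housing whose valve is SHUT (lever across the pipe), left or right. Fixed steel open-topped box 120 (x) x 130 (y) x 120 mm high, walls 6 mm, under a hinged flap. Origin: centre of its underside; z up; +x runs along its feed pipe, away from the robot. Its strainer stands across it, 12 mm to the -x side of the centre; 36 mm are free on the -x side of the strainer's tab, 60 mm on the +x side.
- housing_2: The housing whose valve is OPEN: its lever lies in line with the pipe. Otherwise the same as housing_1.
- lever_tip_1 (a point): Free end of the valve lever of housing_1, a flat black bar 110 mm long, 93 mm above the bench, on a ball valve in the pipe 115 mm beyond the housing's centre. It lies across the pipe (towards the housing's +y): valve shut. Fixed.
- lever_tip_2 (a point): Free end of the like lever of housing_2, which lies along the pipe: valve open. Fixed.
- flap_1_bar (a point): Middle of the pull bar of flap_1: a round steel bar 10 mm thick, 84 mm long, parallel to the hinge, standing 40 mm out from the flap's free edge in the plane of the flap; open space of 35 mm between bar and flap edge. About 124 mm above the bench with the flap down.
- flap_1_hinge (a point): Middle of the hinge axis of flap_1, on the rim of the housing's +x wall, 120 mm above the bench; axis along housing_1's y. The bar middle lies 164 mm from it.
- flap_1 (a joint): Hinge of flap_1, a steel flap 124 x 134 x 4 mm of 0.35 kg covering housing_1: 0 = lying shut, grows as its free edge swings up and over towards the housing's +x, stop at 2.0 rad. No spring or latch: it falls shut below about 1.55 rad and falls open to the stop beyond.
- strainer_1: Loose upright perforated steel plate inside housing_1, hidden by the flap: 5 mm thick (x), 100 wide (y), 70 high (z), 0.25 kg, with a tab on top 12 mm thick (x), 50 wide (y), from 69 to 101 mm above the lower edge. Origin: middle of the lower edge. Stands on the housing floor, 6 mm above the bench, in a 9 mm slot between ribs that end 86 mm above the bench; lifts straight up.
- strainer_1_tab (a point): Point in the middle of the tab of strainer_1 to grip it, 87 mm above the lower edge, which is 27 mm below the housing's rim.
- flap_2_bar (a point): Middle of the pull bar of flap_2: a round steel bar 10 mm thick, 84 mm long, parallel to the hinge, standing 40 mm out from the flap's free edge in the plane of the flap; open space of 35 mm between bar and flap edge. About 124 mm above the bench with the flap down.
- flap_2_hinge (a point): Middle of the hinge axis of flap_2, on the rim of the housing's +x wall, 120 mm above the bench; axis along housing_2's y. The bar middle lies 164 mm from it.
- flap_2 (a joint): Hinge of flap_2, a steel flap 124 x 134 x 4 mm of 0.35 kg covering housing_2: 0 = lying shut, grows as its free edge swings up and over towards the housing's +x, stop at 2.0 rad. No spring or latch: it falls shut below about 1.55 rad and falls open to the stop beyond.
- strainer_2: Loose upright perforated steel plate inside housing_2, hidden by the flap: 5 mm thick (x), 100 wide (y), 70 high (z), 0.25 kg, with a tab on top 12 mm thick (x), 50 wide (y), from 69 to 101 mm above the lower edge. Origin: middle of the lower edge. Stands on the housing floor, 6 mm above the bench, in a 9 mm slot between ribs that end 86 mm above the bench; lifts straight up.
- strainer_2_tab (a point): Point in the middle of the tab of strainer_2 to grip it, 87 mm above the lower edge, which is 27 mm below the housing's rim.
- tray: Shallow dark steel drip tray fixed on the bench at the far left or far right, 200 (x) x 180 (y) mm, rim 30 mm high, wall 3 mm. Origin: centre of its underside.
- bowl: Steel bowl, rim 170 mm across, 70 mm high, loose, on the side opposite the tray; a bystander. Origin: centre of its underside.
- tin_1: Closed tin, 75 mm across, 58 mm high, loose, standing between the two housings; a bystander. Origin: centre of its underside.
- tin_2: Closed tin, 75 mm across, 58 mm high, loose, standing between the two housings; a bystander. Origin: centre of its underside.

How it is judged:
On the way, in this order (a step that is already met when the one before it is completed fails the run):
1. the flap of the shut-off housing stands open (value of joint flap_1 above 1.4 rad), for 0.2 s.
2. its strainer plate is drawn out clear above the housing (height (world z) of strainer_1 above 0.122 m and value of joint flap_1 above 1.4 rad and contact force between strainer_1 and the fingers above 1 N), for 0.2 s.
At the end, for the whole second after the job is handed in: Plate held in the fingers over the tray: middle of its lower edge within 45 mm of the tray centre in plan and over 45 mm above the bench, off the tray, within 0.25 rad of upright, slower than 0.03 m/s; its flap open beyond 1.4 rad, the other flap under 0.1 rad (horizontal distance between strainer_1 and tray below 0.045 m and height (world z) of strainer_1 above 0.045 m and angle between strainer_1's own z axis and vertical below 0.25 rad and contact force between strainer_1 and the fingers above 1 N and contact force between strainer_1 and tray below 0.2 N and linear speed of strainer_1 below 0.03 m/s and value of joint flap_1 above 1.4 rad and value of joint flap_2 below 0.1 rad); the arm keeps its last pose, push and grip.
It fails at once if the flap of the housing in use (valve open) is lifted (value of joint flap_2 above 0.15 rad).
It fails at once if the other strainer plate is moved more than 20 mm (distance of strainer_2 from where it was at the start of the episode above 0.02 m).
It fails at once if the tin_1 is pushed more than 30 mm or tipped (distance of tin_1 from where it was at the start of the episode above 0.03 m or angle between tin_1's own z axis and vertical above 0.4 rad).
It fails at once if the tin_2 is pushed more than 30 mm or tipped (distance of tin_2 from where it was at the start of the episode above 0.03 m or angle between tin_2's own z axis and vertical above 0.4 rad).
It fails at once if the bowl is pushed more than 30 mm or tipped (distance of bowl from where it was at the start of the episode above 0.03 m or angle between bowl's own z axis and vertical above 0.4 rad).
It also fails if it takes over 61 s, if anything falls off the work surface, if the arm or the gripper's body presses on something with over 40 N, if the wrist force passes 120 N, or if a joint passes its speed limit or range.

## Robot

A 7-joint arm with a two-finger parallel gripper is mounted at the origin on the work surface. World frame = base frame: x ahead of the robot, y to its left, z up, the work surface at z = 0. Lengths are in m, angles in rad, forces in N, time in s.
With the tool pointing down it reaches from about 0.425 to 0.95 m from the base axis. Payload 4.7 kg.
Tool frame: the origin (TCP) lies between the finger pads; the fingertips stand r.tip_extent ahead of it and the grasp point (between the pads) lies 8 mm behind it (r.tip_extent is the distance from the TCP to the fingertips, in m); z points along the fingers, y is the direction in which the jaws open and shut (so a half turn about z gives the same grasp; the last joint's range is limited). The gripper opens to 85 mm and grips with 20 to 120 N. Pads are 22 mm wide; open, the fingers measure 114 mm over their backs; the gripper's body (76 mm by 85 mm) begins 54 mm behind the grasp point. The pads swing forward as they close: fully open they stand 13 mm farther back than shut.
Start: joints at [1.22, 0.469, -0.049, 1.532, 0.024, 1.141, -0.082], TCP at [0.214, -0.64, 0.242] pointing down, gripper open.
Joint ranges: [-2.59, 2.59], [-0.33, 1.99], [-1.39, 1.29], [0.1, 2.45], [-1.04, 4.18], [0.21, 1.99], [-2.66, 2.66]. Speed limits (rad/s): [2.57, 2.57, 3.14, 3.14, 3.14, 3.14, 3.14].

## Interface

Orientations are given as a rotation vector (axis times angle).
In Python, from rig import r gives the robot as it stands.
- The arm moves only by the shell command python3 -m creep 'ROWS' [FORCE]. ROWS is JSON, a list of rows, each an object of numbers: "x", "y", "z": the shift along the tool's x, y, z in cm; "twist": the turn about the tool's z in degrees; "hand": the opening, from -1 (shut) to 1 (fully open). In form: [{"x": .., "y": .., "z": .., "twist": .., "hand": ..}, ...]. A call has 1 to 20 rows; each row shifts and turns the commanded pose from where the row before left it, along the tool's axes as they then stand; what a row does not reach is not made up. A row lasts 1/12 s, in which the tool goes at most 41.7 mm and 7.16 degrees, less where a joint would pass 70% of its speed; a pose out of reach is approached as far as the arm can. A call with a gripper value outside its range is refused whole. The fingers move at their own pace and stop on an object; FORCE is the grip in N (left out, the last holds). Time passes only in rows, so rows that do not move let the fingers close. It gives the time, the measured TCP pose, the force and the opening at its end, in the units of the state.
- r.get_state(): the state, without advancing time (a new reading comes with each control period).
- r.grab_frame(name): name is "side" or "top"; returns a dict with "pixels" (400x640x3 uint8, red, green, blue), "fx", "fy", "cx", "cy" (pixels), "k1" (the pictures are not rectified: a ray, as slopes to the right and down, at radius r is drawn at 1 + k1 r^2 times it, then the intrinsics apply), "R" (3x3) and "t" (3): a world point X has camera coordinates R X + t. Camera axes: x right, y down, z forward; pixel columns grow to the right and rows downward; lengths in m; the calibration is good to about 2 mm. A picture is of the moment at which its call begins. There is no depth.
- r.close_job(): hands the job in, once; it reports no verdict.
The state is a dict: "clock": time; "joints": joint angles; "qd": joint speeds; "tau": joint torques, N m; "position": TCP position; "tcp_rot": TCP orientation; "ft_force": force on the tool from outside, world axes, zero at the start; "torque": the same for the moment, N m; "width": opening from 0.0 (shut) to 1.0 (fully open).
Only numpy, scipy, OpenCV 4.12 (cv2) and the standard library are available. Lean on these libraries where they do the work, as an engineer would, in place of code of your own. Each camera call takes 0.05 s, during which the arm holds its last target.

## Working session

There is one attempt and no reset: what is moved stays moved. The work goes in short steps, Python scripts to look and compute and a shell command to move; the robot and the scene stay as the last step left them, time stands still between calls to the robot, and variables do not carry over. Pictures are saved under pics/ and viewed, and the job is handed in when it is done.

```bash
ls; mkdir -p pics; python3 - <<'E'
from rig import r
import cv2,json
s=r.get_state()
print({k:(v if not hasattr(v,'round') else v) for k,v in s.items()}, r.tip_extent)
for n in("top","side"):
    f=r.grab_frame(n); cv2.imwrite(f"pics/{n}0.png",f["pixels"][:,:,::-1])
    print({k:v for k,v in f.items() if k!="pixels"})
E
```

```text
pics
{'clock': 0.0, 'joints': array([ 1.22011534,  0.46944916, -0.04857096,  1.53371275,  0.02410002,
        1.14102136, -0.0823274 ]), 'qd': array([0.00066435, 0.00063175, 0.00167787, 0.00169543, 0.00166313,
       0.00025388, 0.00015976]), 'tau': array([-4.40419981e-04, -5.10307539e+01, -4.65099583e-02, -2.37712312e+01,
        1.07424828e-02,  7.59948045e-03,  1.19479517e-05]), 'position': array([ 0.2132863 , -0.63980673,  0.24124817]), 'tcp_rot': array([-3.09908509e+00, -5.02934046e-01,  6.37685238e-04]), 'ft_force': array([ 0.3741194 ,  0.08156466, -1.1693191 ]), 'torque': array([-0.05498584,  0.00828971, -0.01623822]), 'width': 1.0011782751787806} 0.011
{'fx': 411.75074447453846, 'fy': 411.75074447453846, 'cx': 323.9500938577506, 'cy': 196.77797859926025, 'k1': -0.033910107702722216, 'R': array([[-3.37673943e-03, -9.99817127e-01,  1.88231118e-02],
       [-9.82721318e-01, -1.65630393e-04, -1.85091284e-01],
       [ 1.85060553e-01, -1.91228783e-02, -9.82541046e-01]]), 't': array([0.001327  , 0.59622462, 1.00954806])}
{'fx': 454.4895440769257, 'fy': 454.4895440769257, 'cx': 319.3341377027512, 'cy': 188.65555486074248, 'k1': -0.03516201454831971, 'R': array([[ 0.99422527, -0.1067228 , -0.01124107],
       [-0.0876896 , -0.74756651, -0.65837288],
       [ 0.06185995,  0.65555668, -0.75260799]]), 't': array([-0.57764301,  0.12632319,  1.23735054])}
```

View pics/top0.png

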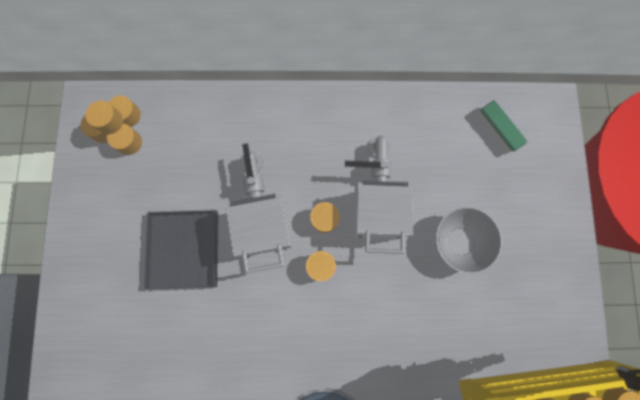

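View pics/side0.png

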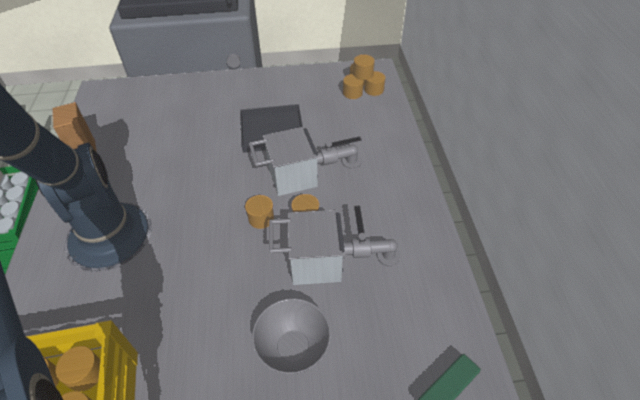

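The right housing's lever (345–381,163) lies across its pipe, so that is the shut one. The left lever (247,160) is in line with its pipe. The tray is at far left (180,250). I'll enlarge the crops next.

```bash
python3 - <<'E'
import cv2
a=cv2.imread("pics/top0.png")[120:270,310:430]; cv2.imwrite("pics/top0c.png",cv2.resize(a,None,fx=4,fy=4,interpolation=cv2.INTER_CUBIC)[:600])
a=cv2.imread("pics/side0.png")[190:290,255:405]; cv2.imwrite("pics/side0c.png",cv2.resize(a,None,fx=5,fy=5,interpolation=cv2.INTER_CUBIC))
a=cv2.imread("pics/top0.png")[195:305,130:300]; cv2.imwrite("pics/top0t.png",cv2.resize(a,None,fx=4,fy=4,interpolation=cv2.INTER_CUBIC))
E
```

```text
(no output)
```

View pics/top0c.png

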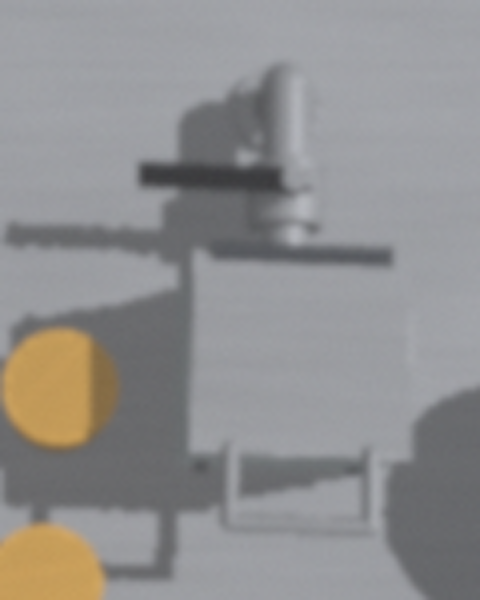

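View pics/side0c.png

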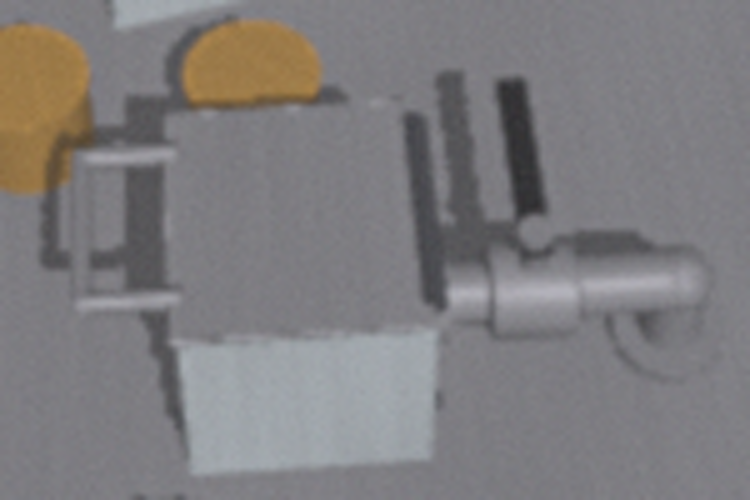

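View pics/top0t.png

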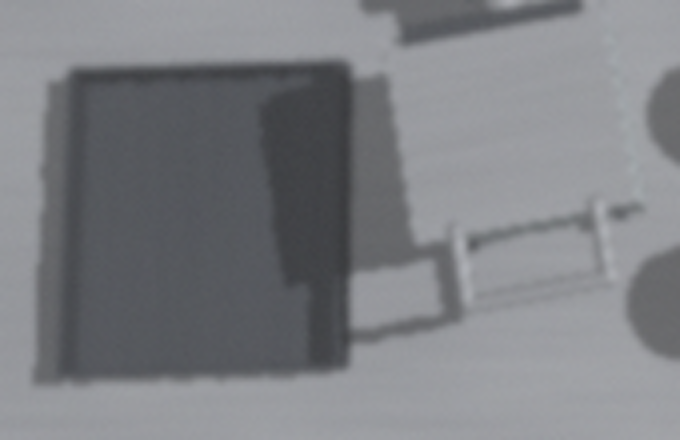

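```bash
cat > h.py <<'E'
import numpy as np, cv2
from rig import r
CAL={}
def cam(n,save=None):
    f=r.grab_frame(n)
    if save: cv2.imwrite(save,f["pixels"][:,:,::-1])
    return f
def ray(f,px):
    K=np.array([[f["fx"],0,f["cx"]],[0,f["fy"],f["cy"]],[0,0,1]])
    u=cv2.undistortPoints(np.array([[px]],float),K,np.array([f["k1"],0,0,0,0]))[0,0]
    d=f["R"].T@np.array([u[0],u[1],1]); c=-f["R"].T@f["t"]; return c,d/np.linalg.norm(d)
def atz(f,px,z):
    c,d=ray(f,px); return c+d*(z-c[2])/d[2]
def tri(rays):
    A=sum(np.eye(3)-np.outer(d,d) for c,d in rays); b=sum((np.eye(3)-np.outer(d,d))@c for c,d in rays)
    return np.linalg.solve(A,b)
def proj(f,X):
    K=np.array([[f["fx"],0,f["cx"]],[0,f["fy"],f["cy"]],[0,0,1]])
    return cv2.projectPoints(np.array(X,float).reshape(-1,1,3),cv2.Rodrigues(f["R"])[0],f["t"],K,np.array([f["k1"],0,0,0,0]))[0][:,0]
E
python3 - <<'E'
from h import *
np.set_printoptions(precision=4,suppress=True)
T=cam("top");S=cam("side")
t=lambda x,y:(310+x/4-.375,120+y/4-.375); s=lambda x,y:(255+x/5-.4,190+y/5-.4); q=lambda x,y:(130+x/4-.375,195+y/4-.375)
for n,z,a,b in [("barL",.124,t(229,524),s(76,157)),("barR",.124,t(376,529),s(79,303))]:
    print(n,atz(T,a,z),atz(S,b,z),tri([ray(T,a),ray(S,b)]))
for n,p,z in [("lever",t(140,173),.093),("leverbase",t(290,180),.093),("fNL",t(189,455),.124),("fNR",t(411,460),.124),("fFL",t(193,250),.124),("hL",t(210,250),.12),("hR",t(392,257),.12)]: print(n,atz(T,p,z))
for n,p,z in [("fNL",s(172,113),.124),("fNR",s(178,340),.124),("fFR",s(440,325),.124),("fFL",s(403,100),.124)]: print("S",n,atz(S,p,z))
c=[atz(T,q(*p),.03) for p in [(72,66),(348,64),(350,367),(68,380)]]
print(np.array(c),np.mean(c,0))
E
```

```text
barL [ 0.4537 -0.0995  0.124 ] [ 0.4504 -0.0985  0.124 ] [ 0.452  -0.0995  0.1256]
barR [ 0.4504 -0.1868  0.124 ] [ 0.4487 -0.1835  0.124 ] [ 0.4496 -0.1861  0.1279]
lever [ 0.6767 -0.0517  0.093 ]
leverbase [ 0.6724 -0.1471  0.093 ]
fNL [ 0.4946 -0.0765  0.124 ]
fNR [ 0.4913 -0.2095  0.124 ]
fFL [ 0.6197 -0.0812  0.124 ]
hL [ 0.6206 -0.092   0.12  ]
hR [ 0.6164 -0.204   0.12  ]
S fNL [ 0.4987 -0.0767  0.124 ]
S fNR [ 0.493  -0.2088  0.124 ]
S fFR [ 0.613  -0.2144  0.124 ]
S fFL [ 0.6133 -0.0817  0.124 ]
[[0.5626 0.4635 0.03  ]
 [0.564  0.282  0.03  ]
 [0.3691 0.2724 0.03  ]
 [0.3608 0.4515 0.03  ]] [0.4641 0.3674 0.03  ]
```

```bash
python3 -m creep '[{"twist":-7,"hand":-0.3},{"twist":-7,"hand":-0.3},{"twist":-7,"hand":-0.3},{"twist":-7,"hand":-0.3},{"twist":-7,"hand":-0.3},{"twist":-7,"hand":-0.3},{"twist":-7,"hand":-0.3},{"twist":-7,"hand":-0.3},{"twist":-7,"hand":-0.3},{"twist":-6.7,"hand":-0.3},{"hand":-0.3},{"hand":-0.3}]' 20
cat >> h.py <<'E'
from scipy.spatial.transform import Rotation as Ro
def go(target,approach=True):
    s=r.get_state(); M=Ro.from_rotvec(s["tcp_rot"]).as_matrix()
    print("pos",s["position"].round(4),"w",round(s["width"],3),"F",s["ft_force"].round(1),"q",s["joints"].round(2),"t",s["clock"])
    print("tool y",M[:,1].round(3),"tool z",M[:,2].round(3),"shift cm",(M.T@(np.array(target)-s["position"])*100).round(2))
E
python3 -c "
from h import *
go([.451,-.1425,.26])"
```

```text
pos [ 0.2134 -0.64    0.2417] w 0.998 F [-0.1  0.1  0.7] q [ 1.22  0.47 -0.05  1.53  0.02  1.14 -0.08] t 0.2
tool y [ 0.316 -0.949 -0.001] tool z [-0.     0.001 -1.   ] shift cm [ 38.27 -39.69  -1.79]validation failed for argument at $[0]...
```

```bash
python3 -m creep '[{"x":0,"y":0,"z":0,"twist":-7,"hand":-0.3},{"x":0,"y":0,"z":0,"twist":-7,"hand":-0.3}]' 20; python3 -c "
from h import *
go([.451,-.1425,.26])"
```

```text
clock: 0.37
position: [0.2136, -0.6401, 0.242]
tcp_rot: [-3.013, -0.886, 0.0]
ft_force: [0.6, -0.8, -0.3]
width: 0.748
pos [ 0.2136 -0.6401  0.242 ] w 0.748 F [ 0.6 -0.8 -0.3] q [ 1.26  0.47 -0.1   1.53  0.05  1.14  0.15] t 0.3667
tool y [ 0.541 -0.841 -0.001] tool z [-0.  0. -1.] shift cm [ 46.91 -28.98  -1.79]
```

```bash
python3 -m creep '[{"x":0,"y":0,"z":0,"twist":-7,"hand":-0.3},{"x":0,"y":0,"z":0,"twist":-7,"hand":-0.3},{"x":0,"y":0,"z":0,"twist":-7,"hand":-0.3},{"x":0,"y":0,"z":0,"twist":-7,"hand":-0.3},{"x":0,"y":0,"z":0,"twist":-7,"hand":-0.3},{"x":0,"y":0,"z":0,"twist":-7,"hand":-0.3},{"x":0,"y":0,"z":0,"twist":-7,"hand":-0.3},{"x":0,"y":0,"z":0,"twist":-6.4,"hand":-0.3},{"x":0,"y":0,"z":0,"twist":0,"hand":-0.3}]' 20; python3 -c "
from h import *
go([.451,-.1425,.26])"
```

```text
clock: 1.12
position: [0.2133, -0.6403, 0.242]
tcp_rot: [-2.261, -2.181, -0.001]
ft_force: [0.3, -0.5, 0.3]
width: 0.347
pos [ 0.2133 -0.6403  0.242 ] w 0.347 F [ 0.3 -0.5  0.3] q [ 1.4   0.49 -0.31  1.52  0.16  1.16  1.02] t 1.1167
tool y [ 0.999 -0.036  0.   ] tool z [ 0.     0.001 -1.   ] shift cm [50.61 21.95 -1.76]
```

```bash
python3 -m creep '[{"x":2.8,"y":1.2,"z":-0.1,"twist":0,"hand":-0.3},{"x":2.8,"y":1.2,"z":-0.1,"twist":0,"hand":-0.3},{"x":2.8,"y":1.2,"z":-0.1,"twist":0,"hand":-0.3},{"x":2.8,"y":1.2,"z":-0.1,"twist":0,"hand":-0.3},{"x":2.8,"y":1.2,"z":-0.1,"twist":0,"hand":-0.3},{"x":2.8,"y":1.2,"z":-0.1,"twist":0,"hand":-0.3},{"x":2.8,"y":1.2,"z":-0.1,"twist":0,"hand":-0.3},{"x":2.8,"y":1.2,"z":-0.1,"twist":0,"hand":-0.3},{"x":2.8,"y":1.2,"z":-0.1,"twist":0,"hand":-0.3},{"x":2.8,"y":1.2,"z":-0.1,"twist":0,"hand":-0.3},{"x":2.8,"y":1.2,"z":-0.1,"twist":0,"hand":-0.3},{"x":2.8,"y":1.2,"z":-0.1,"twist":0,"hand":-0.3},{"x":2.8,"y":1.2,"z":-0.1,"twist":0,"hand":-0.3},{"x":2.8,"y":1.2,"z":-0.1,"twist":0,"hand":-0.3},{"x":2.8,"y":1.2,"z":-0.1,"twist":0,"hand":-0.3},{"x":2.8,"y":1.2,"z":-0.1,"twist":0,"hand":-0.3},{"x":2.8,"y":1.2,"z":0,"twist":0,"hand":-0.3},{"x":2.8,"y":1.2,"z":0,"twist":0,"hand":-0.3},{"x":0,"y":0,"z":0,"twist":0,"hand":-0.3},{"x":0,"y":0,"z":0,"twist":0,"hand":-0.3}]' 20; python3 -c "
from h import *
go([.451,-.1425,.17])
cam('top','pics/top1.png');cam('side','pics/side1.png')"
```

```text
clock: 2.78
position: [0.4489, -0.1432, 0.2585]
tcp_rot: [2.261, 2.181, 0.0]
ft_force: [-0.8, -1.1, 0.5]
width: 0.351
pos [ 0.4489 -0.1432  0.2585] w 0.351 F [-0.8 -1.1  0.5] q [ 0.79  0.17 -0.63  1.95  0.11  1.06  0.07] t 2.7833
tool y [ 0.999 -0.036  0.   ] tool z [ 0. -0. -1.] shift cm [0.08 0.2  8.85]
```

View pics/side1.png

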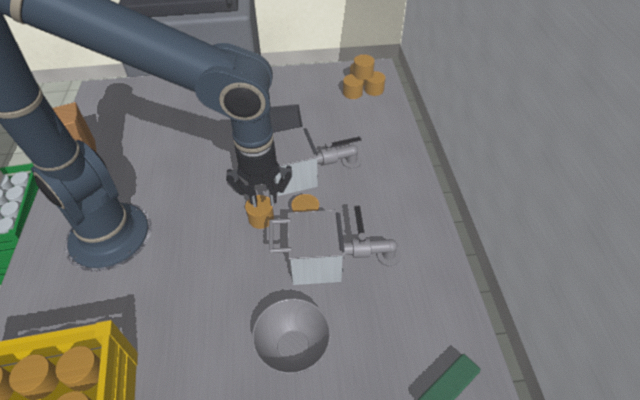

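```bash
python3 -m creep '[{"x":0.1,"y":0.2,"z":2.5,"twist":0,"hand":-0.3},{"x":0,"y":0,"z":2.5,"twist":0,"hand":-0.3},{"x":0,"y":0,"z":2.5,"twist":0,"hand":-0.3},{"x":0,"y":0,"z":1.5,"twist":0,"hand":-0.3},{"x":0,"y":0,"z":0,"twist":0,"hand":-0.3}]' 20; python3 -c "
from h import *
go([.451,-.1425,.118])
t=cam('top');s=cam('side')
a=cv2.resize(t['pixels'][170:290,310:450,::-1],None,fx=4,fy=4,interpolation=2);b=cv2.resize(s['pixels'][150:270,220:360,::-1],None,fx=4,fy=4,interpolation=2)
cv2.imwrite('pics/t2.png',a);cv2.imwrite('pics/s2.png',b)"
```

```text
clock: 3.3
position: [0.4474, -0.1452, 0.1652]
tcp_rot: [-2.263, -2.17, 0.006]
ft_force: [-0.1, 1.2, -0.3]
width: 0.349
pos [ 0.4474 -0.1452  0.1652] w 0.349 F [-0.1  1.2 -0.3] q [ 0.74  0.29 -0.61  2.06  0.21  0.86 -0.03] t 3.3
tool y [ 0.999 -0.042 -0.007] tool z [-0.007  0.002 -1.   ] shift cm [0.28 0.38 4.71]
```

View pics/s2.png

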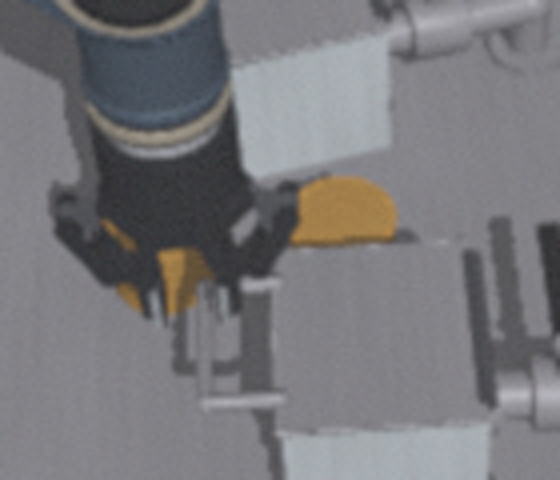

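View pics/t2.png

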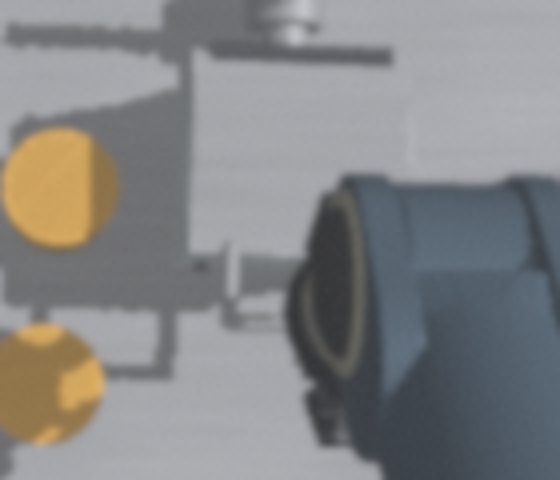

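```bash
python3 -m creep '[{"x":0,"y":0,"z":0,"twist":0,"hand":-0.3},{"x":0,"y":0,"z":0,"twist":0,"hand":-0.3},{"x":0,"y":0,"z":0,"twist":0,"hand":-0.3}]' 20; python3 -c "
from h import *
go([.451,-.1425,.118])"
```

```text
clock: 3.65
position: [0.4511, -0.1444, 0.1694]
tcp_rot: [2.262, 2.177, 0.001]
ft_force: [0.0, 0.5, 0.2]
width: 0.35
pos [ 0.4511 -0.1444  0.1694] w 0.35 F [0.  0.5 0.2] q [ 0.74  0.29 -0.61  2.05  0.21  0.86 -0.03] t 3.65
tool y [ 0.999 -0.038  0.002] tool z [ 0.002 -0.001 -1.   ] shift cm [ 0.19 -0.03  5.14]
```

```bash
python3 -m creep '[{"x":0.2,"y":0,"z":1.3,"twist":0,"hand":-0.3},{"x":0,"y":0,"z":1.3,"twist":0,"hand":-0.3},{"x":0,"y":0,"z":1.3,"twist":0,"hand":-0.3},{"x":0,"y":0,"z":1.2,"twist":0,"hand":-0.3},{"x":0,"y":0,"z":0,"twist":0,"hand":-0.3},{"x":0,"y":0,"z":0,"twist":0,"hand":-0.3}]' 20; python3 -c "
from h import *
go([.451,-.1425,.118])
s=cam('side')
b=cv2.resize(s['pixels'][150:270,220:360,::-1],None,fx=4,fy=4,interpolation=2)
cv2.imwrite('pics/s3.png',b)"
```

```text
clock: 4.15
position: [0.4506, -0.142, 0.1176]
tcp_rot: [-2.263, -2.179, 0.0]
ft_force: [0.7, 0.4, 1.4]
width: 0.352
pos [ 0.4506 -0.142   0.1176] w 0.352 F [0.7 0.4 1.4] q [ 0.7   0.36 -0.58  2.1   0.29  0.75 -0.1 ] t 4.15
tool y [ 0.999 -0.038 -0.   ] tool z [-0. -0. -1.] shift cm [-0.05  0.04 -0.04]
```

View pics/s3.png

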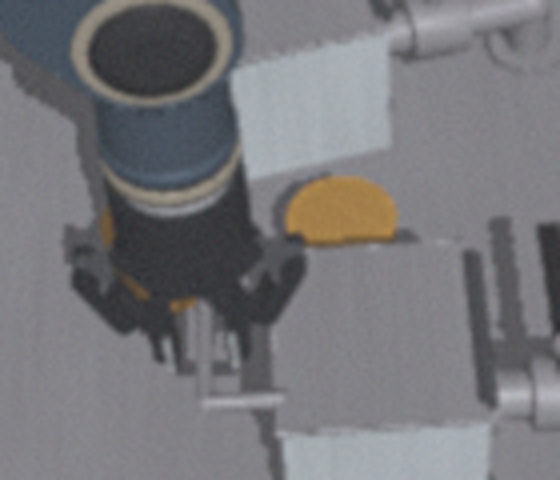

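The fingers straddle the bar: tips at crop (160,350) and (238,350), bar at 203. I'll close on it.

```bash
python3 -m creep '[{"x":0,"y":0,"z":0,"twist":0,"hand":-1},{"x":0,"y":0,"z":0,"twist":0,"hand":-1},{"x":0,"y":0,"z":0,"twist":0,"hand":-1},{"x":0,"y":0,"z":0,"twist":0,"hand":-1},{"x":0,"y":0,"z":0,"twist":0,"hand":-1},{"x":0,"y":0,"z":0,"twist":0,"hand":-1}]' 25; python3 -c "
from h import *
go([.451,-.1425,.118])
p=.164;import math
for k in range(0,21):
  a=k*.1; print(round(a,2),round((1-math.cos(a))*16.4,2),round(math.sin(a)*16.4,2))
"
```

```text
clock: 4.7
position: [0.452, -0.1421, 0.1183]
tcp_rot: [2.261, 2.177, 0.003]
ft_force: [3.0, -0.3, 6.0]
width: 0.105
pos [ 0.452  -0.1421  0.1183] w 0.105 F [ 3.  -0.3  6. ] q [ 0.7   0.36 -0.58  2.1   0.29  0.75 -0.1 ] t 4.7
tool y [ 0.999 -0.038  0.003] tool z [ 0.003 -0.001 -1.   ] shift cm [-0.04 -0.1   0.03]
0.0 0.0 0.0
0.1 0.08 1.64
0.2 0.33 3.26
0.3 0.73 4.85
0.4 1.29 6.39
0.5 2.01 7.86
0.6 2.86 9.26
0.7 3.86 10.57
0.8 4.97 11.76
0.9 6.21 12.85
1.0 7.54 13.8
1.1 8.96 14.62
1.2 10.46 15.29
1.3 12.01 15.8
1.4 13.61 16.16
1.5 15.24 16.36
1.6 16.88 16.39
1.7 18.51 16.26
1.8 20.13 15.97
1.9 21.7 15.52
2.0 23.22 14.91
```

```bash
python3 -m creep '[{"x":0,"y":0.08,"z":-1.64,"twist":0,"hand":-1},{"x":0,"y":0.25,"z":-1.62,"twist":0,"hand":-1},{"x":0,"y":0.4,"z":-1.59,"twist":0,"hand":-1},{"x":0,"y":0.56,"z":-1.54,"twist":0,"hand":-1},{"x":0,"y":0.72,"z":-1.47,"twist":0,"hand":-1},{"x":0,"y":0,"z":0,"twist":0,"hand":-1},{"x":0,"y":0,"z":0,"twist":0,"hand":-1}]' 25; python3 -c "
from h import *
go([.472,-.1425,.1965])
s=cam('side','pics/s4.png')"
```

```text
clock: 5.28
position: [0.474, -0.143, 0.1967]
tcp_rot: [2.258, 2.175, 0.009]
ft_force: [10.7, -1.4, -7.8]
width: 0.105
pos [ 0.474  -0.143   0.1967] w 0.105 F [10.7 -1.4 -7.8] q [ 0.73  0.28 -0.62  1.98  0.2   0.93 -0.02] t 5.2833
tool y [ 0.999 -0.037  0.009] tool z [ 0.009 -0.    -1.   ] shift cm [ 0.04 -0.2   0.02]
```

View pics/s4.png

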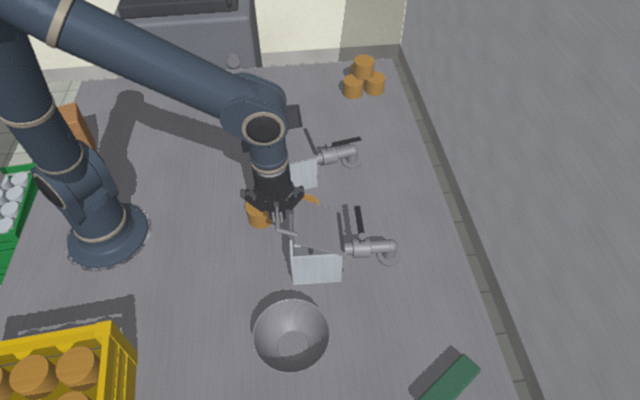

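The flap is lifting with the bar, which now runs (277,218)–(296,235) in the picture. I'll continue the arc.

```bash
python3 -m creep '[{"x":0,"y":1.05,"z":-1.4,"twist":0,"hand":-1},{"x":0,"y":1.0,"z":-1.31,"twist":0,"hand":-1},{"x":0,"y":1.11,"z":-1.19,"twist":0,"hand":-1},{"x":0,"y":1.24,"z":-1.09,"twist":0,"hand":-1},{"x":0,"y":1.33,"z":-0.95,"twist":0,"hand":-1},{"x":0,"y":0,"z":0,"twist":0,"hand":-1},{"x":0,"y":0,"z":0,"twist":0,"hand":-1}]' 25; python3 -c "
from h import *
go([.5284,-.1445,.256])"
```

```text
clock: 5.92
position: [0.5267, -0.1451, 0.2541]
tcp_rot: [-2.261, -2.177, 0.003]
ft_force: [-0.4, -2.1, -3.4]
width: 0.103
pos [ 0.5267 -0.1451  0.2541] w 0.103 F [-0.4 -2.1 -3.4] q [ 0.69  0.31 -0.62  1.8   0.2   1.1  -0.03] t 5.9167
tool y [ 0.999 -0.038 -0.003] tool z [-0.003  0.    -1.   ] shift cm [ 0.07  0.17 -0.19]
```

Forces are small, so I'll go on to about 1.95 rad.

```bash
python3 -m creep '[{"x":0,"y":1.42,"z":-0.82,"twist":0,"hand":-1},{"x":0,"y":1.5,"z":-0.67,"twist":0,"hand":-1},{"x":0,"y":1.55,"z":-0.51,"twist":0,"hand":-1},{"x":0,"y":1.6,"z":-0.36,"twist":0,"hand":-1},{"x":0,"y":1.63,"z":-0.2,"twist":0,"hand":-1},{"x":0,"y":1.64,"z":-0.03,"twist":0,"hand":-1},{"x":0,"y":1.63,"z":0.13,"twist":0,"hand":-1},{"x":0,"y":1.62,"z":0.29,"twist":0,"hand":-1},{"x":0,"y":1.2,"z":0.35,"twist":0,"hand":-1},{"x":0,"y":0,"z":0,"twist":0,"hand":-1},{"x":0,"y":0,"z":0,"twist":0,"hand":-1},{"x":0,"y":0,"z":0,"twist":0,"hand":-1}]' 25; python3 -c "
from h import *
go([.67,-.1475,.273])
s=cam('side','pics/s5.png');s=cam('top','pics/t5.png')"
```

```text
clock: 6.92
position: [0.6641, -0.1505, 0.2728]
tcp_rot: [-2.262, -2.178, 0.004]
ft_force: [-0.7, -0.9, -1.4]
width: 0.102
pos [ 0.6641 -0.1505  0.2728] w 0.102 F [-0.7 -0.9 -1.4] q [ 0.54  0.52 -0.58  1.45  0.29  1.25 -0.11] t 6.9167
tool y [ 0.999 -0.038 -0.003] tool z [-0.003 -0.001 -1.   ] shift cm [ 0.32  0.57 -0.03]
```

View pics/s5.png

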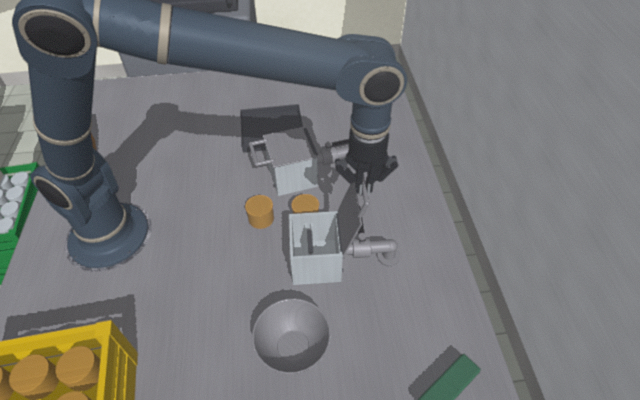

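The flap is past vertical with the bar in the fingers at about (365,190). The strainer tab shows inside the box near (309,240). I'll go a little further, release and lift.

```bash
python3 -m creep '[{"x":0,"y":0.8,"z":0.28,"twist":0,"hand":-1},{"x":0,"y":0.8,"z":0.3,"twist":0,"hand":-1},{"x":0,"y":0,"z":0,"twist":0,"hand":-1},{"x":0,"y":0,"z":0,"twist":0,"hand":-1},{"x":0,"y":0,"z":0,"twist":0,"hand":-0.3},{"x":0,"y":0,"z":0,"twist":0,"hand":-0.3},{"x":0,"y":0,"z":0,"twist":0,"hand":-0.3},{"x":0,"y":0,"z":0,"twist":0,"hand":-0.3},{"x":0,"y":0,"z":-1.5,"twist":0,"hand":-0.3},{"x":0,"y":0,"z":-2.5,"twist":0,"hand":-0.3},{"x":0,"y":0,"z":-2.5,"twist":0,"hand":-0.3},{"x":0,"y":0,"z":-2,"twist":0,"hand":-0.3},{"x":0,"y":-2,"z":0,"twist":0,"hand":-0.3},{"x":0,"y":-3,"z":0,"twist":0,"hand":-0.3},{"x":0,"y":-3,"z":0,"twist":0,"hand":-0.3},{"x":0,"y":-3,"z":0,"twist":0,"hand":-0.3},{"x":0,"y":-3,"z":0,"twist":0,"hand":-0.3},{"x":0,"y":0,"z":0,"twist":0,"hand":-0.3},{"x":0,"y":0,"z":0,"twist":0,"hand":-0.3}]' 25; python3 -c "
from h import *
go([.544,-.1457,.2])
s=cam('side','pics/s6.png');s=cam('top','pics/t6.png')"
```

```text
clock: 8.6
position: [0.541, -0.1453, 0.3539]
tcp_rot: [2.262, 2.177, 0.0]
ft_force: [0.8, -0.1, 0.0]
width: 0.35
pos [ 0.541  -0.1453  0.3539] w 0.35 F [ 0.8 -0.1  0. ] q [ 0.69  0.26 -0.63  1.63  0.16  1.3   0.  ] t 8.6
tool y [ 0.999 -0.038  0.002] tool z [ 0.002 -0.002 -1.   ] shift cm [-0.    0.27 15.39]
```

View pics/s6.png

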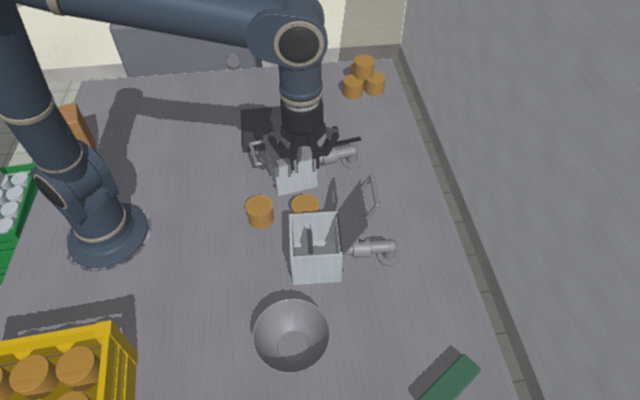

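View pics/t6.png

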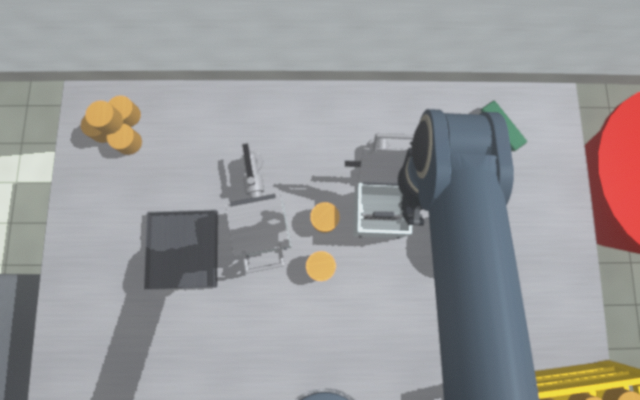

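The flap stays open, with its bar at side (372,195). Next I'll measure the strainer's tab and the rim.

```bash
python3 - <<'E'
import cv2
a=cv2.imread("pics/t6.png")[170:250,340:430]; cv2.imwrite("pics/t6c.png",cv2.resize(a,None,fx=7,fy=7,interpolation=cv2.INTER_CUBIC))
a=cv2.imread("pics/s6.png")[200:290,270:360]; cv2.imwrite("pics/s6c.png",cv2.resize(a,None,fx=6,fy=6,interpolation=cv2.INTER_CUBIC))
E
```

```text
(no output)
```

View pics/t6c.png

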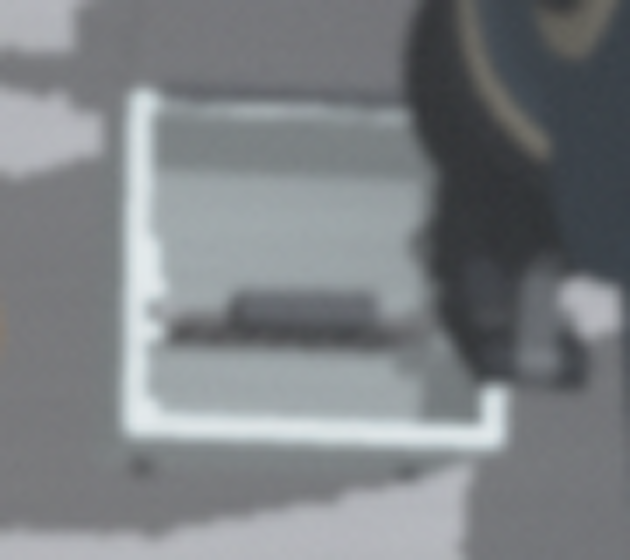

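View pics/s6c.png

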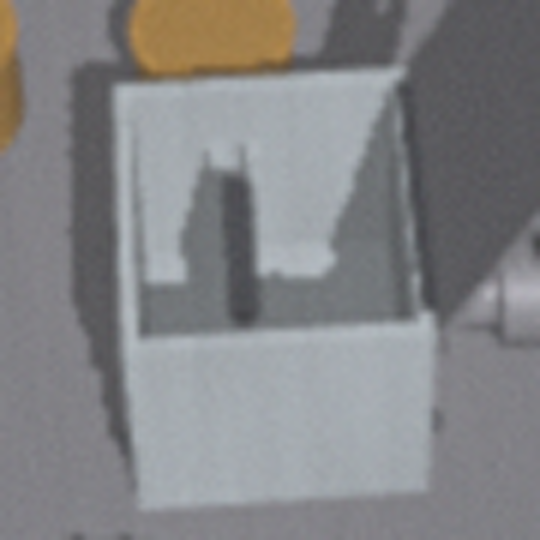

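```bash
python3 - <<'E'
from h import *
np.set_printoptions(precision=4,suppress=True)
T=cam("top");S=cam("side")
t=lambda x,y:(340+(x+.5)/7-.5,170+(y+.5)/7-.5); s=lambda x,y:(270+(x+.5)/6-.5,200+(y+.5)/6-.5)
for n,p in [("tabL",(231,306)),("tabR",(378,307)),("far",(304,291))]: print(n,atz(T,t(*p),.107))
for n,p in [("rNL",(125,437)),("rNR",(503,447)),("rFL",(130,90))]: print(n,atz(T,t(*p),.12))
for n,p in [("rNL",(114,86)),("rNR",(126,338)),("rFL",(405,68)),("rFR",(432,318))]: print("S",n,atz(S,s(*p),.12))
print("S tab far",atz(S,s(236,173),.107),atz(S,s(238,230),.107))
go([.5445,-.1455,.2])
E
```

```text
tabL [ 0.5454 -0.1176  0.107 ]
tabR [ 0.545  -0.1692  0.107 ]
far [ 0.5507 -0.1434  0.107 ]
rNL [ 0.4983 -0.0783  0.12  ]
rNR [ 0.4946 -0.2082  0.12  ]
rFL [ 0.6199 -0.0822  0.12  ]
S rNL [ 0.4972 -0.0788  0.12  ]
S rNR [ 0.4941 -0.2018  0.12  ]
S rFL [ 0.6178 -0.0833  0.12  ]
S rFR [ 0.612  -0.2062  0.12  ]
S tab far [ 0.5438 -0.1192  0.107 ] [ 0.542  -0.1475  0.107 ]
pos [ 0.5428 -0.1452  0.3528] w 0.35 F [-0.2 -0.4 -0.2] q [ 0.69  0.26 -0.63  1.63  0.16  1.3   0.  ] t 8.8
tool y [ 0.999 -0.037  0.001] tool z [ 0.001  0.001 -1.   ] shift cm [-0.03  0.15 15.28]
```

```bash
python3 -m creep '[{"x":0.1,"y":0.15,"z":2.5,"twist":0,"hand":-0.3},{"x":0,"y":0,"z":3,"twist":0,"hand":-0.3},{"x":0,"y":0,"z":3,"twist":0,"hand":-0.3},{"x":0,"y":0,"z":3,"twist":0,"hand":-0.3},{"x":0,"y":0,"z":3,"twist":0,"hand":-0.3},{"x":0,"y":0,"z":2.8,"twist":0,"hand":-0.3},{"x":0,"y":0,"z":2,"twist":0,"hand":-0.3},{"x":0,"y":0,"z":0,"twist":0,"hand":-0.3},{"x":0,"y":0,"z":0,"twist":0,"hand":-0.3},{"x":0,"y":0,"z":0,"twist":0,"hand":-0.3}]' 25; python3 -c "
from h import *
go([.5445,-.144,.088])
s=cam('side')
cv2.imwrite('pics/s7.png',cv2.resize(s['pixels'][130:280,250:400,::-1],None,fx=4,fy=4,interpolation=2))"
```

```text
clock: 9.63
position: [0.5449, -0.1442, 0.1608]
tcp_rot: [2.261, 2.179, 0.003]
ft_force: [0.6, -0.2, 0.3]
width: 0.347
pos [ 0.5449 -0.1442  0.1608] w 0.347 F [ 0.6 -0.2  0.3] q [ 0.63  0.44 -0.58  1.86  0.29  0.92 -0.12] t 9.6333
tool y [ 0.999 -0.037  0.002] tool z [ 0.002  0.    -1.   ] shift cm [ 0.01 -0.05  7.28]
```

View pics/s7.png

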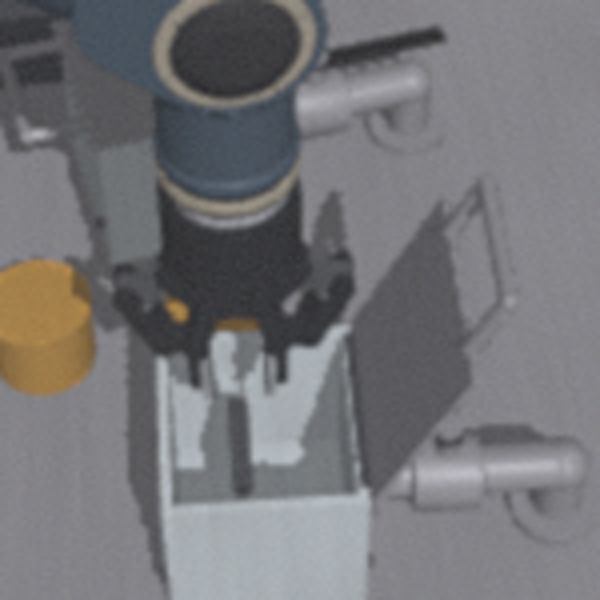

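The fingers are centred about the tab: tips at crop x 195 and 275, tab at 238. I'll descend.

```bash
python3 -m creep '[{"x":0,"y":0,"z":1.5,"twist":0,"hand":-0.3},{"x":0,"y":0,"z":1.5,"twist":0,"hand":-0.3},{"x":0,"y":0,"z":1.5,"twist":0,"hand":-0.3},{"x":0,"y":0,"z":1.5,"twist":0,"hand":-0.3},{"x":0,"y":0,"z":1.1,"twist":0,"hand":-0.3},{"x":0,"y":0,"z":0,"twist":0,"hand":-0.3},{"x":0,"y":0,"z":0,"twist":0,"hand":-0.3},{"x":0,"y":0,"z":0,"twist":0,"hand":-0.3}]' 25; python3 -c "
from h import *
go([.5445,-.144,.088])
s=cam('side')
cv2.imwrite('pics/s8.png',cv2.resize(s['pixels'][130:280,250:400,::-1],None,fx=4,fy=4,interpolation=2))"
```

```text
clock: 10.35
position: [0.5443, -0.1445, 0.09]
tcp_rot: [2.262, 2.178, 0.002]
ft_force: [-0.3, -0.6, 0.2]
width: 0.354
pos [ 0.5443 -0.1445  0.09  ] w 0.354 F [-0.3 -0.6  0.2] q [ 0.59  0.53 -0.53  1.92  0.37  0.79 -0.18] t 10.35
tool y [ 0.999 -0.038  0.002] tool z [ 0.002 -0.001 -1.   ] shift cm [0.05 0.02 0.2 ]
```

View pics/s8.png

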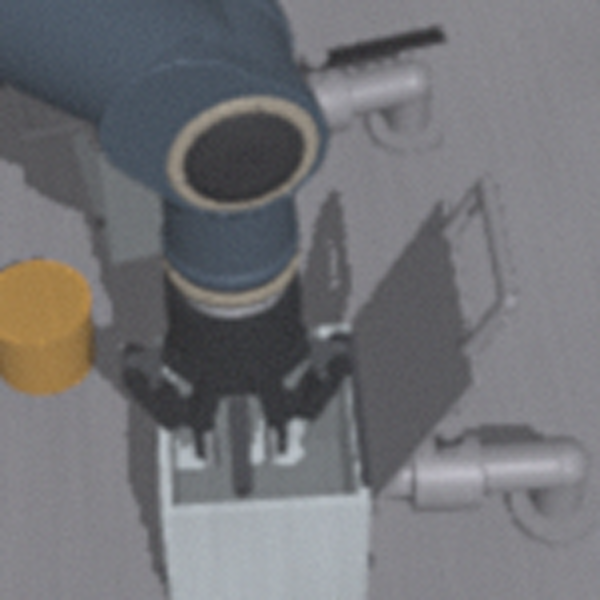

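```bash
python3 -m creep '[{"x":0,"y":0,"z":0.2,"twist":0,"hand":-0.3},{"x":0,"y":0,"z":0,"twist":0,"hand":-1},{"x":0,"y":0,"z":0,"twist":0,"hand":-1},{"x":0,"y":0,"z":0,"twist":0,"hand":-1},{"x":0,"y":0,"z":0,"twist":0,"hand":-1},{"x":0,"y":0,"z":0,"twist":0,"hand":-1},{"x":0,"y":0,"z":0,"twist":0,"hand":-1},{"x":0,"y":0,"z":0,"twist":0,"hand":-1}]' 60; python3 -m creep '[{"x":0,"y":0,"z":-1,"twist":0,"hand":-1},{"x":0,"y":0,"z":-1,"twist":0,"hand":-1},{"x":0,"y":0,"z":-1,"twist":0,"hand":-1},{"x":0,"y":0,"z":-1,"twist":0,"hand":-1},{"x":0,"y":0,"z":0,"twist":0,"hand":-1},{"x":0,"y":0,"z":0,"twist":0,"hand":-1}]'; python3 -c "
from h import *
go([.5445,-.144,.29])
s=cam('side')
cv2.imwrite('pics/s9.png',cv2.resize(s['pixels'][130:280,250:400,::-1],None,fx=4,fy=4,interpolation=2))"
```

```text
clock: 11.07
position: [0.5438, -0.1445, 0.0872]
tcp_rot: [2.262, 2.178, 0.001]
ft_force: [-0.1, 0.4, 5.3]
width: 0.133
clock: 11.57
position: [0.5434, -0.1446, 0.1275]
tcp_rot: [2.262, 2.178, 0.001]
ft_force: [0.5, -0.2, -2.2]
width: 0.126
pos [ 0.5434 -0.1446  0.1275] w 0.126 F [ 0.5 -0.2 -2.2] q [ 0.62  0.48 -0.56  1.89  0.33  0.86 -0.15] t 11.5667
tool y [ 0.999 -0.038  0.001] tool z [ 0.001 -0.001 -1.   ] shift cm [  0.05   0.12 -16.25]
```

View pics/s9.png

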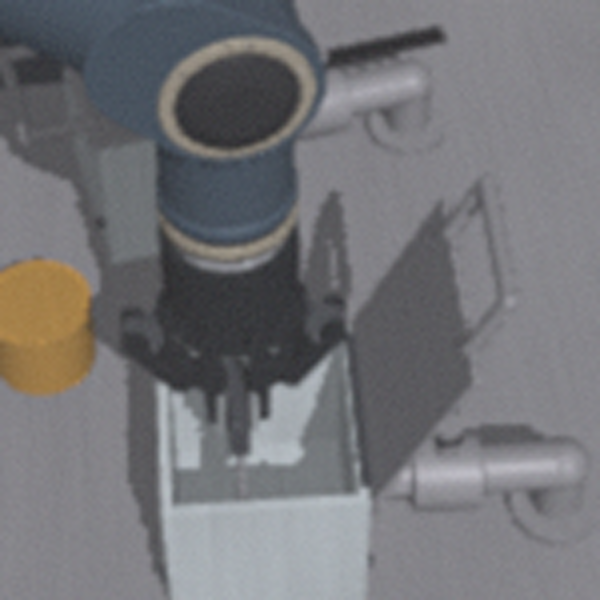

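The plate is rising with the gripper, and the wrist carries about 2.2 N. I'll lift it fully.

```bash
python3 -m creep '[{"x":0,"y":0,"z":-1.6,"twist":0,"hand":-1},{"x":0,"y":0,"z":-1.6,"twist":0,"hand":-1},{"x":0,"y":0,"z":-1.6,"twist":0,"hand":-1},{"x":0,"y":0,"z":-1.6,"twist":0,"hand":-1},{"x":0,"y":0,"z":-1.6,"twist":0,"hand":-1},{"x":0,"y":0,"z":-1.6,"twist":0,"hand":-1},{"x":0,"y":0,"z":-1.6,"twist":0,"hand":-1},{"x":0,"y":0,"z":-1.6,"twist":0,"hand":-1},{"x":0,"y":0,"z":-1.6,"twist":0,"hand":-1},{"x":0,"y":0,"z":-1.6,"twist":0,"hand":-1},{"x":0,"y":0,"z":0,"twist":0,"hand":-1},{"x":0,"y":0,"z":0,"twist":0,"hand":-1},{"x":0,"y":0,"z":0,"twist":0,"hand":-1},{"x":0,"y":0,"z":0,"twist":0,"hand":-1}]'; python3 -c "
from h import *
go([.464,.367,.29])
s=cam('side','pics/s10.png')"
```

```text
clock: 12.78
position: [0.5423, -0.1444, 0.285]
tcp_rot: [-2.261, -2.177, 0.003]
ft_force: [-0.4, -0.4, -2.8]
width: 0.127
pos [ 0.5423 -0.1444  0.285 ] w 0.127 F [-0.4 -0.4 -2.8] q [ 0.68  0.31 -0.62  1.72  0.19  1.17 -0.03] t 12.7833
tool y [ 0.999 -0.038 -0.003] tool z [-0.003  0.001 -1.   ] shift cm [50.81 -9.76 -0.44]
```

View pics/s10.png

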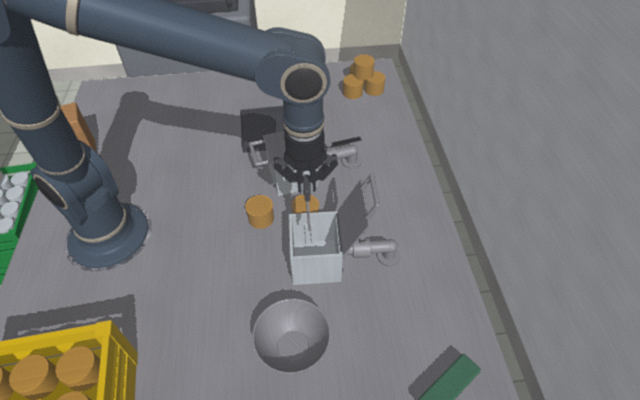

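```bash
python3 -m creep '[{"x":1.2,"y":-0.2,"z":0,"twist":0,"hand":-1},{"x":2,"y":-0.4,"z":0,"twist":0,"hand":-1},{"x":2.5,"y":-0.5,"z":0,"twist":0,"hand":-1},{"x":2.5,"y":-0.5,"z":0,"twist":0,"hand":-1},{"x":2.5,"y":-0.5,"z":0,"twist":0,"hand":-1},{"x":2.5,"y":-0.5,"z":0,"twist":0,"hand":-1},{"x":2.5,"y":-0.5,"z":0,"twist":0,"hand":-1},{"x":2.5,"y":-0.5,"z":0,"twist":0,"hand":-1},{"x":2.5,"y":-0.5,"z":0,"twist":0,"hand":-1},{"x":2.5,"y":-0.5,"z":0,"twist":0,"hand":-1},{"x":0,"y":0,"z":0,"twist":0,"hand":-1},{"x":0,"y":0,"z":0,"twist":0,"hand":-1}]'; python3 -c "
from h import *
go([.464,.367,.285])"
```

```text
clock: 13.83
position: [0.5049, 0.0918, 0.2866]
tcp_rot: [-2.257, -2.184, 0.0]
ft_force: [0.8, -0.9, -2.3]
width: 0.131
pos [0.5049 0.0918 0.2866] w 0.131 F [ 0.8 -0.9 -2.3] q [ 0.37  0.24 -0.75  1.82  0.18  1.15 -0.47] t 13.8333
tool y [ 0.999 -0.033 -0.   ] tool z [-0.  0. -1.] shift cm [27.37 -4.99  0.17]
```

```bash
python3 -m creep '[{"x":1.2,"y":-0.2,"z":0,"twist":0,"hand":-1},{"x":2.3,"y":-0.4,"z":0,"twist":0,"hand":-1},{"x":2.5,"y":-0.5,"z":0,"twist":0,"hand":-1},{"x":2.5,"y":-0.5,"z":0,"twist":0,"hand":-1},{"x":2.5,"y":-0.5,"z":0,"twist":0,"hand":-1},{"x":2.5,"y":-0.5,"z":0,"twist":0,"hand":-1},{"x":2.5,"y":-0.5,"z":0,"twist":0,"hand":-1},{"x":2.5,"y":-0.5,"z":0,"twist":0,"hand":-1},{"x":2.5,"y":-0.5,"z":0,"twist":0,"hand":-1},{"x":2.5,"y":-0.5,"z":0,"twist":0,"hand":-1},{"x":2.5,"y":-0.4,"z":0,"twist":0,"hand":-1},{"x":1.3,"y":-0.1,"z":0,"twist":0,"hand":-1},{"x":0,"y":0,"z":0,"twist":0,"hand":-1},{"x":0,"y":0,"z":0,"twist":0,"hand":-1},{"x":0,"y":0,"z":0,"twist":0,"hand":-1}]'; python3 -c "
from h import *
go([.464,.367,.19])
cam('side','pics/s11.png');cam('top','pics/t11.png')"
```

```text
clock: 15.08
position: [0.4661, 0.3622, 0.2861]
tcp_rot: [2.264, 2.176, -0.002]
ft_force: [0.4, -0.3, -2.7]
width: 0.13
pos [0.4661 0.3622 0.2861] w 0.13 F [ 0.4 -0.3 -2.7] q [-0.13  0.4  -0.81  1.65  0.31  1.22 -1.05] t 15.0833
tool y [ 0.999 -0.04  -0.   ] tool z [-0.    -0.002 -1.   ] shift cm [ 0.49 -0.23  9.61]
```

View pics/s11.png

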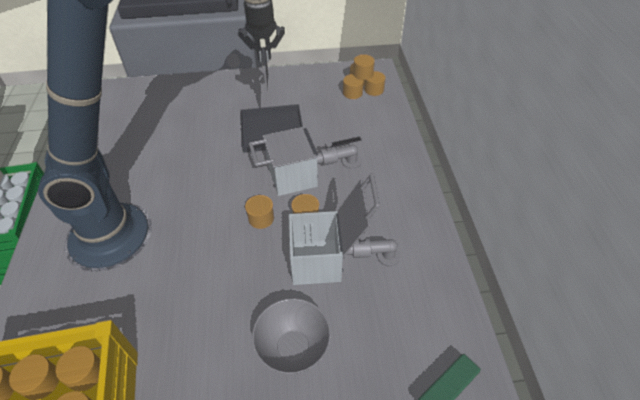

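View pics/t11.png

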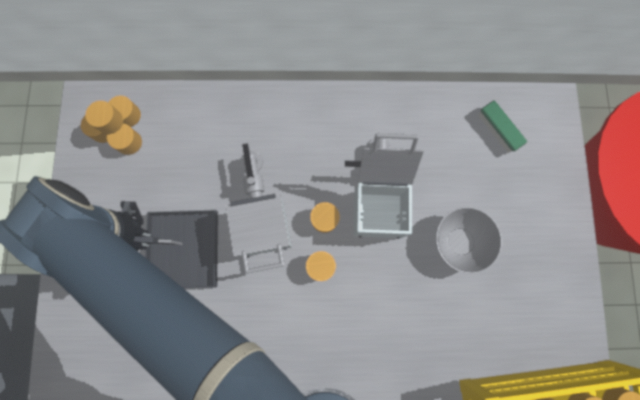

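The plate hangs upright over the tray (side 265,60–100; top about 160,241). Flap 1 is still open. I'll lower it part way and settle.

```bash
python3 -m creep '[{"x":0.5,"y":-0.2,"z":1.5,"twist":0,"hand":-1},{"x":0,"y":0,"z":1.5,"twist":0,"hand":-1},{"x":0,"y":0,"z":1.5,"twist":0,"hand":-1},{"x":0,"y":0,"z":1.5,"twist":0,"hand":-1},{"x":0,"y":0,"z":1.5,"twist":0,"hand":-1},{"x":0,"y":0,"z":1,"twist":0,"hand":-1},{"x":0,"y":0,"z":0.5,"twist":0,"hand":-1},{"x":0,"y":0,"z":0,"twist":0,"hand":-1},{"x":0,"y":0,"z":0,"twist":0,"hand":-1},{"x":0,"y":0,"z":0,"twist":0,"hand":-1},{"x":0,"y":0,"z":0,"twist":0,"hand":-1},{"x":0,"y":0,"z":0,"twist":0,"hand":-1},{"x":0,"y":0,"z":0,"twist":0,"hand":-1}]'; python3 -c "
from h import *
go([.464,.367,.19])
s=cam('side');t=cam('top')
print(proj(s,[[.464,.367,.11],[.464,.317,.11],[.464,.417,.11]]),proj(t,[[.464,.317,.11],[.464,.417,.11],[.464,.367,0]]))
cv2.imwrite('pics/s12.png',cv2.resize(s['pixels'][20:170,200:350,::-1],None,fx=4,fy=4,interpolation=2))
cv2.imwrite('pics/t12.png',cv2.resize(t['pixels'][180:320,70:270,::-1],None,fx=4,fy=4,interpolation=2))"
```

```text
clock: 16.27
position: [0.4638, 0.3691, 0.1972]
tcp_rot: [2.263, 2.179, 0.001]
ft_force: [-0.2, 0.2, -3.1]
width: 0.132
pos [0.4638 0.3691 0.1972] w 0.132 F [-0.2  0.2 -3.1] q [-0.18  0.49 -0.77  1.75  0.39  1.06 -1.12] t 16.2667
tool y [ 0.999 -0.038  0.001] tool z [ 0.001  0.    -1.   ] shift cm [-0.21  0.03  0.72]
[[269.38817353 105.43387237]
 [269.93793383 115.64478016]
 [268.86514584  95.69102919]] [[192.25608801 246.85809826]
 [150.58529621 246.81814978]
 [185.65956469 249.57527161]]
```

View pics/s12.png

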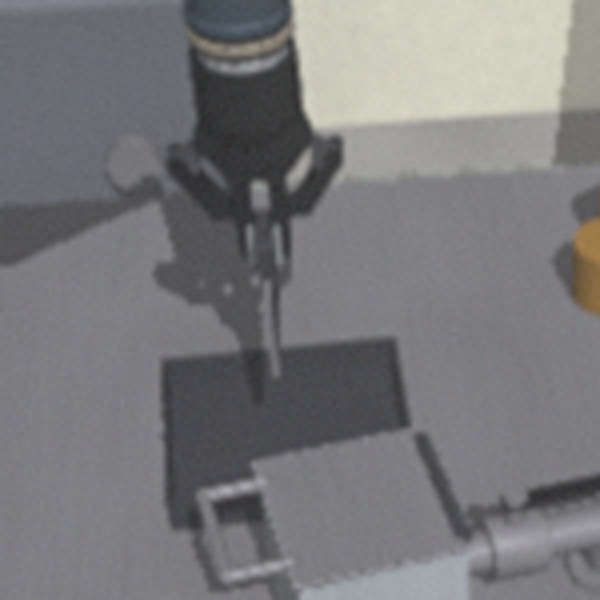

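View pics/t12.png

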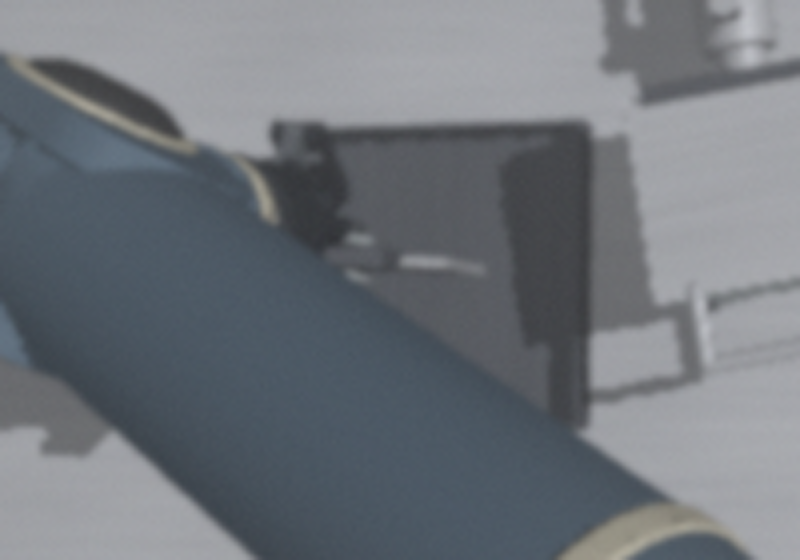

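The lower plate corner shows at side crop (276,376), against (280,382) predicted. So the plate is upright over the tray centre with its lower edge about 0.115 m up. I'll hand the job in.

```bash
python3 -c "
from h import *
go([.464,.367,.197]); print(np.abs(r.get_state()['qd']).max()); r.close_job(); go([.464,.367,.197])"
```

```text
pos [0.4636 0.369  0.197 ] w 0.134 F [-0.3 -0.  -2.6] q [-0.18  0.49 -0.77  1.75  0.39  1.06 -1.12] t 16.3667
tool y [ 0.999 -0.038  0.   ] tool z [ 0.  0. -1.] shift cm [-0.2   0.04 -0.  ]
0.002949088193598761
the job is handed in; nothing more can be done
the job is handed in; nothing more can be done
```

The strainer plate from the shut-off housing is held still and upright over the drip tray, and the job is handed in at about 16.4 s on the clock. The interface gives no verdict, so this rests on my own checks.

**What I did:** The right-hand housing is the shut one, because its lever lies across the pipe. I gripped its flap bar, swung the flap over to near its stop and let go. I then gripped the strainer by its tab, drew it straight up, carried it high over the other housing and lowered it part way over the tray.

**Last checks:**
- **Position:** the gripper is about 2 mm from the tray centre I measured, and the tool points straight down.
- **Height:** the lower edge of the plate is about 0.115 m above the bench, worked out from the lift. In the side picture, the plate corner was within about 2 pixels of where I predicted it.
- **Grip:** the wrist carries about 2.6 N, which fits the 0.25 kg plate. The finger opening is about 11 mm on the 12 mm tab.
- **Rest of the scene:** in the last full pictures, taken just before the final lowering, the flap of the shut housing was still open. The other flap was shut, and the tins and bowl stood where they were.

No check failed. During the swing, the sideways force reached about 11 N because my hinge estimate was about 2 mm off. I corrected for that and the force went away.

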